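# Refit the speed knob of the hotplate stirrer

## Task

The speed knob has come off the hotplate stirrer and stands on the bench. Put it back on the bare D-shaft: find the angle at which its flat bore fits, push it on until it snaps fully home without ever pressing harder than 35 N, then turn it clockwise until its pointer faces the small index rib on the deck behind it, and let go. Leave the other knob as it is set and do not disturb the things round about.

Things in the scene. Friction and masses are not known exactly. Their poses are not given: they have to be found in the camera images.
- knob: loose black bar knob, 30 mm high, 60 g, upright on the bench. Origin: centre of its underside, on the bore axis; z up, +x where its pointer points. From below a D bore 26 mm deep: radius 7.6 mm, its flat on the +x (pointer) side, 2.5 mm from the axis. The flat is a land of only the lowest 6 mm; above it the bore is wider. Round skirt 46 mm in diameter, 8 mm high.
- knob_grip (a point): on the knob's axis, mid-height of its grip bar (19 mm over the underside). The bar is 24 mm wide (knob's y), 40 mm long (knob's x), from 8 to 30 mm over the underside, solid enough to grip firmly across its width
- knob_nose (a point): tip of the pointed nose at the +x end of the bar, 27.5 mm from the axis; a white line on the bar's top runs towards it
- stirrer: hotplate stirrer, fixed: white housing 220 x 200 mm (x, y), deck 70 mm above the bench; origin: centre of its underside; -x is its front. The hotplate, top 80.5 mm above the bench, covers the deck's rear (from x = -21 mm backwards). Before it, at x = -68 mm, stand two controls: at y = +50 mm one that has its knob, at y = -50 mm the bare D-shaft
- spindle_seat (a point): foot of the D-shaft, on its axis, on top of the panel nut (26 mm wide, 3 mm high); axes as the stirrer's, they do not turn with the shaft. The knob's underside rests here when home. Steel shaft 20 mm high over this point, 14 mm in diameter, one flat 2 mm from its axis along all its length. It turns against a friction of 0.07 N m, between stops at -0.3 and 2.2 rad
- shaft_tip (a point): top of the D-shaft, on its axis (1 mm chamfer on the round side, sharp at the flat). Where its flat faces is not measured: at the start 0.35 to 1.9 rad counter-clockwise (from above) of the stirrer's +x, the direction from shaft to index rib. Within 0.2 rad of it the knob's +x fits; farther off the knob stands on this top or, near the edge, jams. Pecks under 6 N do not turn the shaft
- ball_height (a point): on the shaft's axis, 9.5 mm over the seat: level of a spring ball of 4 mm radius that stands 3.5 mm out of the flat. A knob that fits goes down freely until its underside is about 13 mm over the seat, then takes roughly 7 to 15 N to pass the ball, and snaps down to the seat. Once on, knob and shaft turn together, with up to 0.2 rad of play each way
- index_rib (a point): centre of the index rib on the deck, 36 mm from the D-shaft's axis in the stirrer's +x direction; 10 mm long, 3 mm wide, 2.5 mm high. The knob's pointer has to face it
- heat_knob (a joint): angle of the other knob, of the same shape, already fitted at the stirrer's left control (rad, counter-clockwise from above, 0 = pointer at its index rib). To be left alone.
- swab_tin: round steel tin of swabs, 61 mm in diameter, 35 mm high, origin at the centre of its underside; bystander
- amber_bottle: small amber glass bottle, 34 mm in diameter, 75 mm high, origin at the centre of its underside; bystander
- petri_dish: closed petri dish, 90 mm in diameter, 15 mm high, origin at the centre of its underside; bystander
- timer: kitchen-style timer, 66 x 66 x 18 mm, origin at the centre of its underside; bystander
- heat_nose (a point): the tip of the other knob's pointed nose, 27 mm from its axis and 20 mm above its underside
Not all that is in view belongs to the job. What is shaped like the knob but purple is not meant.

How it is judged (in metres and radians):
On the way:
1. the knob has snapped home on the shaft (z of knob in the frame of spindle_seat between -0.003 and 0.002 m and horizontal distance between knob and spindle_seat below 0.003 m and angle between knob's own z axis and vertical below 0.08 rad), for 0.2 s.
At the end, for the whole second after the job is handed in: The knob sits home on the D-shaft (underside within 2 mm of the seat, within 3 mm of the axis, level within 0.08 rad), its pointer within 0.17 rad of the index rib's direction, at rest and released (all of step 1 and angle between the x axis of knob and the x axis of stirrer, either way round below 0.17 rad and linear speed of knob below 0.01 m/s); the robot touches nothing.
It fails at once if the knob is pressed on the stirrer with more than 35 N (contact force between knob and stirrer above 35 N).
It fails at once if the other knob is turned by more than about 0.15 rad (its nose shifts by more than 4 mm) (distance of heat_nose from where it was at the start of the episode above 0.004 m).
It fails at once if the swab tin, amber bottle, petri dish or timer is moved by more than 15 mm (distance of any of swab_tin, amber_bottle, petri_dish, timer from where it was at the start of the episode above 0.015 m).
It also fails if it takes over 72 s, if anything falls off the work surface, if the arm or the gripper's body presses on something with over 40 N, if the wrist force passes 120 N, or if a joint passes its speed limit or range.

## Robot

A 6-joint arm with a two-finger parallel gripper is mounted at the origin on a cart in front of the work surface, level with it; the furniture and walls round the work are solid. World frame = base frame: x ahead of the robot, y to its left, z up, the work surface at z = 0. Lengths are in m, angles in degrees, forces in N, time in s.
With the tool pointing down it reaches from about 0.4 to 0.825 m from the base axis. Payload 7 kg.
Tool frame: the origin (TCP) lies on the centre line of the jaws, within the pads' length; the fingertips stand 14 mm ahead of it and the grasp point (between the pads) lies 5 mm behind it; z points along the fingers, y is the line along which they close (so a half turn about z gives the same grasp; the last joint's range is limited). The gripper opens to 88 mm and grips with 3 to 60 N. Pads are 19 mm wide; open, the fingers measure 130 mm over their backs; the gripper's body (78 mm by 193 mm) begins 47 mm behind the grasp point.
Start: joints at [-50.816, 20.546, 0.682, 0, -70.136, -16.507], TCP at [0.26, -0.623, 0.241] pointing down, gripper open.
Joint ranges: [-176.03, 176.03], [-82.01, 121.73], [-58.28, 71.71], [-173.87, 95.51], [-174.79, -0.11], [-173.66, 173.66]. Speed limits (degrees/s): [136.94, 136.94, 172.46, 180, 180, 180].

## Interface

Orientations are given as [roll, pitch, yaw] about the fixed x, y, z axes, in that order (R = Rz(yaw) Ry(pitch) Rx(roll)).
In Python, from plant import r gives the robot as it stands.
- The arm moves only by the tool send_rows, never from a script. Its argument "steps" is a list of rows, each an object with "dp": the shift along the tool's x, y, z in mm, a list of three; "roll": the turn about the tool's z in rad; "jaw": the opening in per cent of the stroke, from 0 (shut) to 100 (fully open). In form: [{"dp": [tx, ty, tz], "roll": roll, "jaw": jaw}, ...]. A call has 1 to 5 rows; each row is the pose to reach, as a shift and turn from the pose commanded when the call began, along the tool's axes at that moment; what a row does not reach only later rows make up. A row lasts 1/8 s, in which the tool goes at most 62.5 mm and 10.7 degrees, less where a joint would pass 70% of its speed; a pose out of reach is approached as far as the arm can. A call with a gripper value outside its range is refused whole. The fingers move at their own pace and stop on an object; "newtons" is the grip in N (left out, the last holds). Time passes only in rows, so rows that repeat a pose let the fingers close. It gives the time, the measured TCP pose, the force, the opening and the grip force at its end, in the units of the state.
- r.get_state(): the state, without advancing time (a new reading comes with each control period).
- r.capture(name): name is "scene" or "top" or "wrist"; returns a dict with "image" (400x640x3 uint8, blue, green, red), "K" (3x3 intrinsics, pixels), "dist" ([k1, k2, p1, p2, k3] as OpenCV has them; the pictures are not rectified), "rvec" (rotation vector, rad) and "tvec" (3), from world to camera coordinates, as OpenCV has them. Camera axes: x right, y down, z forward; pixel columns grow to the right and rows downward; lengths in m; the calibration is good to about 2 mm. A picture is of the moment at which its call begins. There is no depth.
- r.close_job(): hands the job in; it is judged then, once.
The state is a dict: "time_s": time; "joints": joint angles; "qd": joint speeds; "joint_torque": joint torques, N m; "tcp_pos": TCP position; "eef_rot": TCP orientation; "contact_force": force on the tool from outside, world axes, zero at the start; "moment": the same for the moment, N m; "gripper_width": finger opening in m; "gripper_force": force on a finger pad.
Only numpy, scipy, OpenCV 4.12 (cv2) and the standard library are available. Lean on these libraries where they do the work, as an engineer would, in place of code of your own. Each camera call takes 0.05 s, during which the arm holds its last target. There are 200 camera calls.

## Working session

There is one attempt and no reset: what is moved stays moved. The work goes in short steps, Python scripts to look and compute and a tool call to move; the robot and the scene stay as the last step left them, time stands still between calls to the robot, and variables do not carry over. Pictures are saved under pics/ and viewed, at most 10 in all, crops included, and the job is handed in when it is done.

Besides the shell and the picture viewer there is one more tool, called after "Request:" as name([rows], argument=value, ...), one row to a line, values as JSON. send_rows: Moves the arm, as the interface text tells. Its arguments: {"type":"object","properties":{"steps":{"type":"array","items":{"type":"object","properties":{"dp":{"type":"array","items":{"type":"number"}},"roll":{"type":"number"},"jaw":{"type":"number"}}}},"newtons":{"type":"number"}},"required":["steps"]}

```bash
ls; mkdir -p pics; python3 - <<'E'
from plant import r
import cv2,pickle,numpy as np
s=r.get_state();print(s)
for n in("scene","top","wrist"):
    c=r.capture(n);pickle.dump(c,open(f"pics/{n}0.pkl","wb"));cv2.imwrite(f"pics/{n}0.png",c["image"])
    R=cv2.Rodrigues(c["rvec"])[0];print(n,-R.T@np.ravel(c["tvec"]),R[2],c["K"][0][0])
a=cv2.imread("pics/scene0.png");b=cv2.imread("pics/top0.png")
E
```

```text
pics
{'time_s': 0.0, 'joints': array([-5.08131977e+01,  2.05909015e+01,  6.32624536e-01, -1.91671829e-02,
       -7.01345537e+01, -1.65071582e+01]), 'qd': array([ 0.04578131, -0.02126487,  0.0519917 ,  0.00766325, -0.0476377 ,
        0.066139  ]), 'joint_torque': array([ 2.75791681e-03, -5.82715380e+01,  2.93055975e+01,  6.99669912e+00,
        7.02558857e-03, -1.46841026e-04]), 'tcp_pos': array([ 0.26005935, -0.62238567,  0.23962295]), 'eef_rot': array([ 1.79905875e+02, -9.10327115e-03, -1.57326876e+02]), 'contact_force': array([-0.09873152, -0.22925855, -0.95012648]), 'moment': array([-0.00299642, -0.01775711,  0.00766429]), 'gripper_force': 0.0, 'gripper_width': 0.08779297867665707}
scene [0.00764657 0.51423388 0.74371714] [ 0.56218625 -0.51280361 -0.648829  ] 365.1156976736612
top [ 0.33564192 -0.02339505  1.4771047 ] [ 0.14765865  0.01789187 -0.98887654] 461.35395110505266
wrist [ 0.1981278  -0.64795624  0.38322309] [ 0.22959089  0.0984859  -0.96829156] 306.0593773120063
```

View pics/top0.png

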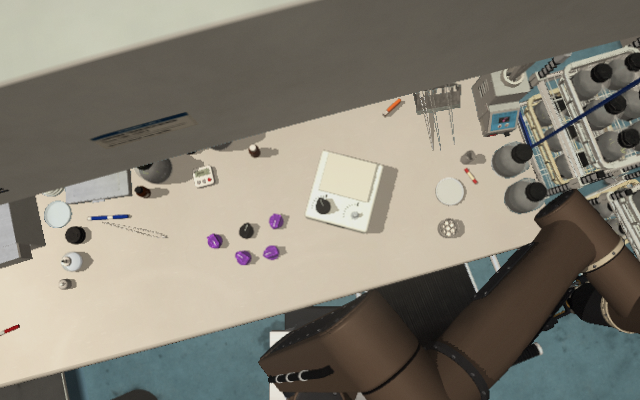

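View pics/scene0.png

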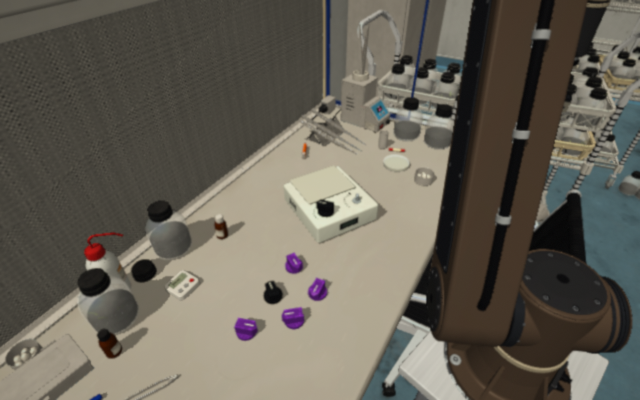

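Top view: the loose black knob is at about (246,230). It stands among purple look-alikes at (215,241), (243,258), (271,252) and (276,221). The other black knob is at (322,205), fitted to the stirrer, and the bare shaft is at (357,215). The loose black one fits the description, so I'll confirm it in a crop.

```bash
cat > h.py <<'E'
import cv2,pickle,numpy as np
def ray(c,uv):
    p=cv2.undistortPoints(np.array([[uv]],float),np.array(c["K"]),np.array(c["dist"]))[0,0]
    R=cv2.Rodrigues(np.array(c["rvec"]))[0];o=-R.T@np.ravel(c["tvec"]);return o,R.T@np.array([p[0],p[1],1])
def onz(c,uv,z):
    o,d=ray(c,uv);return o+d*(z-o[2])/d[2]
def px(c,P):
    return cv2.projectPoints(np.array(P,float).reshape(-1,1,3),np.array(c["rvec"]),np.array(c["tvec"]),np.array(c["K"]),np.array(c["dist"]))[0][:,0]
def load(n): return pickle.load(open(f"pics/{n}.pkl","rb"))
def snap(n,f):
    from plant import r
    c=r.capture(n);pickle.dump(c,open(f"pics/{f}.pkl","wb"));cv2.imwrite(f"pics/{f}.png",c["image"]);return c
def blobs(m,amin=30):
    n,l,st,ce=cv2.connectedComponentsWithStats(m.astype(np.uint8));return [(st[i,4],ce[i],st[i,:4]) for i in range(1,n) if st[i,4]>amin]
E
python3 - <<'E'
from h import *
for n,box in(("top0",(190,140,390,280)),("scene0",(220,160,390,350))):
    c=load(n);im=c["image"];h=cv2.cvtColor(im,cv2.COLOR_BGR2HSV)
    x0,y0,x1,y1=box
    for nm,m in(("black",im.max(2)<60),("purple",(h[...,0]>125)&(h[...,0]<160)&(h[...,1]>100))):
        k=np.zeros(m.shape,bool);k[y0:y1,x0:x1]=m[y0:y1,x0:x1]
        for a,ce,st in blobs(k): print(n,nm,a,ce.round(1),st,onz(c,ce,0.015).round(3),onz(c,ce,.088).round(3))
t=load("top0")["image"][140:280,190:390];s=load("scene0")["image"][160:350,220:390]
t=cv2.resize(t,None,fx=4,fy=4,interpolation=3)
cv2.imwrite("pics/ct.png",t)
c=load("top0")
for uv in((321,150),(383,163),(369,233),(306,217)):print(uv,onz(c,uv,.07).round(3))
E
```

```text
top0 black 34 [256.6 152.9] [254 148   6   9] [0.717 0.207 0.015] [0.698 0.195 0.088]
top0 black 126 [246.  231.4] [240 224  13  14] [0.46  0.236 0.015] [0.454 0.223 0.088]
top0 purple 121 [275.7 220.5] [270 214  13  15] [0.495 0.142 0.015] [0.487 0.133 0.088]
top0 purple 149 [214.2 240.6] [207 234  15  14] [0.431 0.338 0.015] [0.426 0.32  0.088]
top0 purple 139 [271.3 252.4] [264 246  15  14] [0.394 0.154 0.015] [0.391 0.146 0.088]
top0 purple 140 [243.  257.4] [236 251  14  14] [0.378 0.244 0.015] [0.376 0.231 0.088]
scene0 black 197 [325.3 208.5] [317 202  17  14] [ 0.587 -0.064  0.015] [ 0.529 -0.006  0.088]
scene0 black 76 [348.7 223.1] [340 218  18  11] [ 0.496 -0.067  0.015] [ 0.447 -0.009  0.088]
scene0 black 59 [224.1 229. ] [220 222   8  16] [0.728 0.202 0.015] [0.656 0.233 0.088]
scene0 black 276 [272.6 293.6] [264 282  19  22] [0.46  0.24  0.015] [0.415 0.267 0.088]
scene0 purple 235 [293.2 263.6] [286 253  17  20] [0.495 0.145 0.015] [0.446 0.182 0.088]
scene0 purple 276 [317.8 289.7] [308 279  19  21] [0.393 0.155 0.015] [0.354 0.191 0.088]
scene0 purple 340 [293.3 317.7] [282 308  22  21] [0.377 0.247 0.015] [0.34  0.274 0.088]
scene0 purple 354 [245.1 328.7] [235 318  22  22] [0.43  0.341 0.015] [0.388 0.358 0.088]
(321, 150) [ 0.711 -0.005  0.07 ]
(383, 163) [ 0.668 -0.198  0.07 ]
(369, 233) [ 0.449 -0.15   0.07 ]
(306, 217) [0.499 0.042 0.07 ]
```

View pics/ct.png

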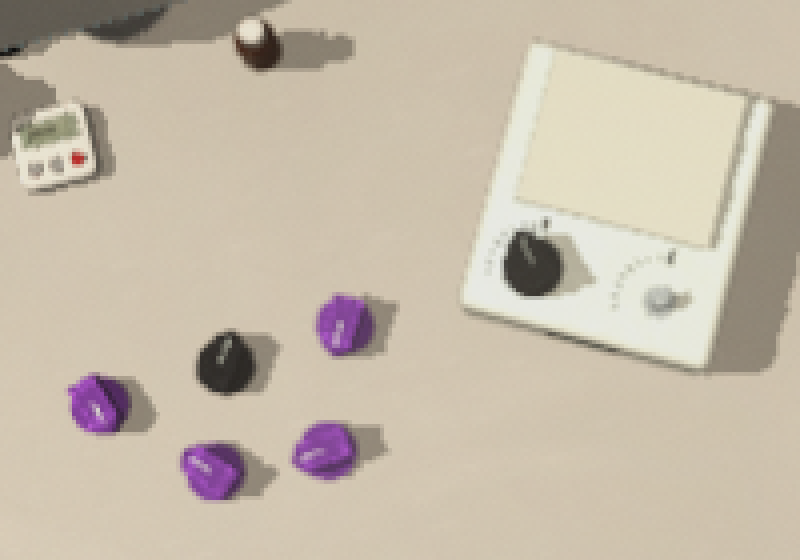

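The crop confirms it: the loose black knob is at crop (226,362), with its white pointer line aimed up-image. It is the only loose knob that isn't purple. The bare shaft is at crop (660,298) and its rib at (671,257). I'll fly over the shaft first for a close look.

Request:
send_rows([
  {"dp": [-42,38,0],"roll": 0,"jaw": 100},
  {"dp": [-84,76,0],"roll": 0,"jaw": 80},
  {"dp": [-126,114,0],"roll": 0,"jaw": 60},
  {"dp": [-168,152,0],"roll": 0,"jaw": 60},
  {"dp": [-212,190,0],"roll": 0,"jaw": 60},
])

```text
time_s: 0.78
tcp_pos: [0.3829, -0.3641, 0.2405]
eef_rot: [180.0, 0.0, -157.3]
contact_force: [1.4, -0.8, -0.2]
gripper_width: 0.055
gripper_force: 0.0
```

Request:
send_rows([
  {"dp": [-42,38,0],"roll": 0,"jaw": 60},
  {"dp": [-84,76,10],"roll": 0,"jaw": 60},
  {"dp": [-126,114,30],"roll": 0,"jaw": 60},
  {"dp": [-168,152,50],"roll": 0,"jaw": 60},
  {"dp": [-212,190,70],"roll": 0,"jaw": 60},
])

```text
time_s: 1.4
tcp_pos: [0.5053, -0.1069, 0.1702]
eef_rot: [-180.0, 0.0, -157.3]
contact_force: [1.0, -0.9, -0.0]
gripper_width: 0.0529
gripper_force: 0.0
```

Request:
send_rows([
  {"dp": [0,0,0],"roll": 0,"jaw": 60},
  {"dp": [0,0,0],"roll": 0,"jaw": 60},
])

```text
time_s: 1.65
tcp_pos: [0.5047, -0.1085, 0.1704]
eef_rot: [180.0, -0.0, -157.3]
contact_force: [1.0, -0.1, 0.7]
gripper_width: 0.0526
gripper_force: 0.0
```

```bash
python3 - <<'E'
from h import *
from plant import r
s=r.get_state();print(s["tcp_pos"],s["eef_rot"],s["joints"].round(1),s["contact_force"],s["gripper_width"])
c=snap("wrist","w1")
u,v=px(c,[.504,-.109,.093])[0];print(u,v)
im=c["image"];x0=int(np.clip(u-100,0,440));y0=int(np.clip(v-75,0,250));print(x0,y0)
cv2.imwrite("pics/w1c.png",cv2.resize(im[y0:y0+150,x0:x0+200],None,fx=4,fy=4,interpolation=2))
E
```

```text
[ 0.50474201 -0.10853136  0.17038623] [ 1.79991938e+02 -4.89594816e-02 -1.57260004e+02] [  9.7   9.1 -24.8   0.  -56.2 -76.9] [ 0.99034465 -0.0580357   0.6821409 ] 0.05262654988903135
323.1345649746296 210.30900095159345
223 135
```

View pics/w1c.png

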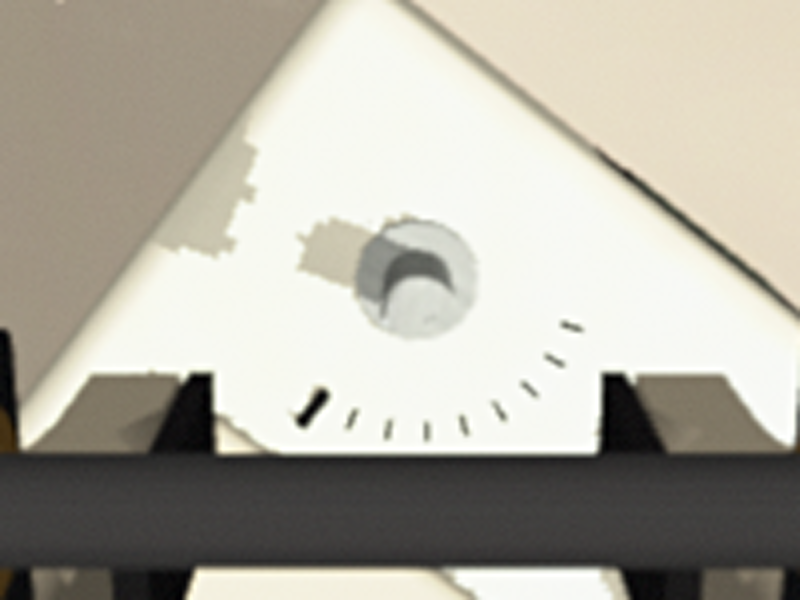

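The nut is at crop (416,280) and the shaft top is a light blob at about (418,305) with its dark side above. The rib is at (312,407). I'll enlarge with contrast to read the flat.

```bash
python3 - <<'E'
from h import *
c=load("w1");im=c["image"]
g=im[182:226,300:352].astype(float).mean(2)
z=np.clip((g-90)/(250-90)*255,0,255).astype(np.uint8)
z=cv2.createCLAHE(3,(2,2)).apply(z)
cv2.imwrite("pics/w1z.png",cv2.resize(z,None,fx=13,fy=13,interpolation=2))
rib=np.array([223+312/4,135+407/4]);nut=np.array([223+416/4,135+280/4]);tip=np.array([223+418/4,135+305/4])
a=onz(c,rib,.0725);b=onz(c,nut,.073);print(a,b,np.degrees(np.arctan2(*(a-b)[1::-1])),np.linalg.norm(a-b),onz(c,tip,.093))
E
```

```text
[ 0.53828086 -0.11495108  0.0725    ] [ 0.50413914 -0.10557267  0.073     ] -15.359768114474216 0.03540991147699223 [ 0.50341514 -0.10568033  0.093     ]
```

View pics/w1z.png

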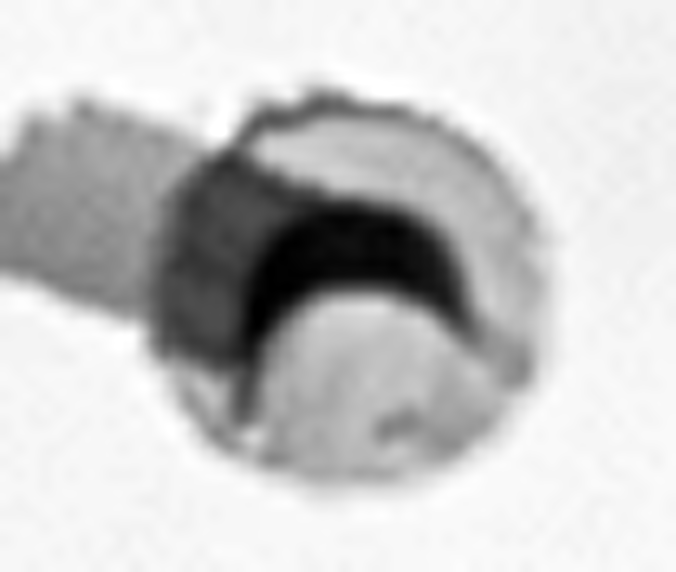

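The flat's chord runs from about zoom (255,440) to (515,375). Its normal points down and slightly right, which is about 37° in world, or 0.9 rad from the rib. The nut and seat are at (0.504,-0.106) and the rib direction is about -15°. Next I go to the knob.

Request:
send_rows([
  {"dp": [-16,58,0],"roll": 0,"jaw": 60},
  {"dp": [-32,116,0],"roll": 0,"jaw": 60},
  {"dp": [-48,174,0],"roll": 0,"jaw": 60},
  {"dp": [-64,232,0],"roll": 0,"jaw": 60},
  {"dp": [-80,290,0],"roll": 0,"jaw": 60},
])

```text
time_s: 2.33
tcp_pos: [0.467, 0.1904, 0.1715]
eef_rot: [180.0, 0.1, -157.4]
contact_force: [1.1, 0.5, 0.1]
gripper_width: 0.0522
gripper_force: 0.0
```

Request:
send_rows([
  {"dp": [-12,47,15],"roll": 0,"jaw": 60},
  {"dp": [-12,47,40],"roll": 0,"jaw": 60},
  {"dp": [-12,47,40],"roll": 0,"jaw": 60},
  {"dp": [-12,47,40],"roll": 0,"jaw": 60},
])

```text
time_s: 2.82
tcp_pos: [0.4607, 0.2369, 0.1316]
eef_rot: [180.0, 0.1, -157.4]
contact_force: [0.1, -1.0, 1.0]
gripper_width: 0.0526
gripper_force: 0.0
```

```bash
python3 - <<'E'
from h import *
from plant import r
s=r.get_state();print(s["tcp_pos"],s["eef_rot"],s["joints"].round(1),s["contact_force"])
c=snap("wrist","w2");im=c["image"]
u,v=px(c,[.46,.238,.03])[0];print(u,v)
x0=int(np.clip(u-100,0,440));y0=int(np.clip(v-75,0,250));print(x0,y0)
cv2.imwrite("pics/w2c.png",cv2.resize(im[y0:y0+150,x0:x0+200],None,fx=4,fy=4,interpolation=2))
# white line on top
m=(im.min(2)>130);k=np.zeros(m.shape,bool);k[y0:y0+150,x0:x0+200]=m[y0:y0+150,x0:x0+200]
for b in blobs(k,10): 
    if b[0]<500: print(b)
d=np.zeros(m.shape,bool);d[y0:y0+150,x0:x0+200]=(im.max(2)<60)[y0:y0+150,x0:x0+200]
for b in blobs(d,100): print("dark",b)
E
```

```text
[0.46065692 0.23689615 0.13164972] [ 1.79992813e+02  6.19328003e-02 -1.57404878e+02] [  49.    11.6  -27.5    0.   -50.8 -116.4] [ 0.0983095  -1.00538735  1.02107795]
324.96009718115056 202.57118559008677
224 127
(np.int32(36), array([385.83333333, 129.94444444]), array([382, 127,   8,   8], dtype=int32))
(np.int32(83), array([316.60240964, 213.39759036]), array([308, 205,  18,  18], dtype=int32))
dark (np.int32(2038), array([323.32482826, 198.92688911]), array([300, 173,  51,  57], dtype=int32))
dark (np.int32(1158), array([325.40069085, 246.39723661]), array([224, 229, 200,  24], dtype=int32))
dark (np.int32(193), array([324.18134715, 275.10362694]), array([248, 274, 154,   3], dtype=int32))
```

View pics/w2c.png

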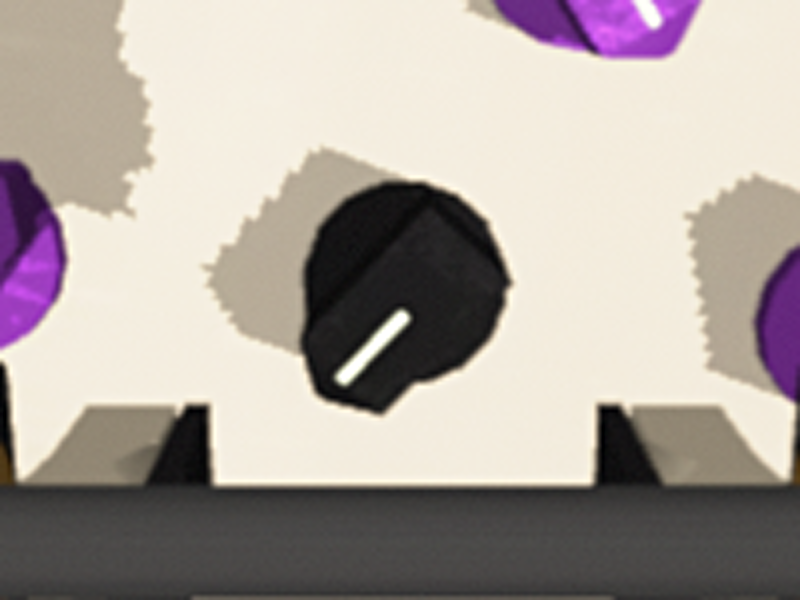

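The black knob's bar shows a white line from crop (405,315) to (342,380). The bar's rear corners are at (430,207) and (510,285), and the skirt arc is visible at upper left.

```bash
python3 - <<'E'
from h import *
c=load("w2");im=c["image"]
f=lambda p:(224+p[0]/4,127+p[1]/4)
a,b=onz(c,f((405,315)),.03),onz(c,f((342,380)),.03)
k=(im.min(2)>130);yy,xx=np.nonzero(k[203:225,306:328]);P=np.array([onz(c,(x+306,y+203),.03)[:2] for x,y in zip(xx,yy)])
vx,vy,x0,y0=cv2.fitLine(P.astype(np.float32),2,0,.01,.01).ravel()
d=np.array([vx,vy])*np.sign(np.dot([vx,vy],(b-a)[:2]));ang=np.arctan2(d[1],d[0]);print("yaw",np.degrees(ang))
e1,e2=onz(c,f((430,207)),.03),onz(c,f((510,285)),.03);print(np.linalg.norm(e1-e2),np.degrees(np.arctan2(*(e1-e2)[1::-1])))
mid=(e1+e2)[:2]/2;print("from rear",mid+.02*d,"line pt",x0,y0)
n=np.array([-d[1],d[0]]);print("perp offset rear mid vs line",np.dot(mid-[x0,y0],n))
pts=np.array([onz(c,f(p),.008)[:2] for p in((305,275),(325,225),(360,195),(412,182),(460,195),(490,222))])
from scipy.optimize import least_squares
print("skirt",least_squares(lambda q:np.hypot(*(pts-q).T)-.023,[.46,.238]).x)
c1=load("w1");g=lambda p:(300+(p[0])/13-.5,182+p[1]/13-.5)
p,q=onz(c1,g((255,440)),.093),onz(c1,g((515,375)),.093);v=q-p
print("chord",np.linalg.norm(v),"normal yaw",np.degrees(np.arctan2(v[1],v[0]))-90,np.degrees(np.arctan2(v[1],v[0]))+90,(p+q)/2)
E
```

```text
yaw -20.710889743210142
0.02335630515787454 -112.02971429026785
from rear [0.4624995  0.23895793] line pt 0.47156397 0.2355263
perp offset rear mid vs line 4.202878670138778e-06
skirt [0.46106217 0.23957589]
chord 0.015580648234133061 normal yaw 37.321660172486034 217.32166017248602 [ 0.50411402 -0.10408049  0.093     ]
```

Request:
send_rows([
  {"dp": [-2,2,0],"roll": 0.18,"jaw": 60},
  {"dp": [-2,2,10],"roll": 0.36,"jaw": 60},
  {"dp": [-2,2,30],"roll": 0.54,"jaw": 60},
  {"dp": [-2,2,60],"roll": 0.72,"jaw": 60},
  {"dp": [-2,2,70],"roll": 0.76,"jaw": 60},
])

```text
time_s: 3.5
tcp_pos: [0.4611, 0.2393, 0.0602]
eef_rot: [-180.0, -0.0, 158.9]
contact_force: [0.4, -0.3, 1.0]
gripper_width: 0.0525
gripper_force: 0.0
```

Request:
send_rows([
  {"dp": [0,0,20],"roll": 0,"jaw": 60},
  {"dp": [0,0,37],"roll": 0,"jaw": 60},
  {"dp": [0,0,37],"roll": 0,"jaw": 60},
])

```text
time_s: 3.88
tcp_pos: [0.4612, 0.2395, 0.0236]
eef_rot: [-180.0, -0.0, 159.1]
contact_force: [-0.1, -1.0, 1.1]
gripper_width: 0.0527
gripper_force: 0.0
```

Request:
send_rows([
  {"dp": [0,0,0],"roll": 0,"jaw": 10},
  {"dp": [0,0,0],"roll": 0,"jaw": 10},
  {"dp": [0,0,0],"roll": 0,"jaw": 10},
  {"dp": [0,0,0],"roll": 0,"jaw": 10},
  {"dp": [0,0,0],"roll": 0,"jaw": 10},
], newtons=30)

```text
time_s: 4.5
tcp_pos: [0.4612, 0.2405, 0.0241]
eef_rot: [180.0, 0.0, 159.1]
contact_force: [-1.5, -1.5, 5.5]
gripper_width: 0.0233
gripper_force: 30.0
```

Request:
send_rows([
  {"dp": [0,0,-20],"roll": 0,"jaw": 10},
  {"dp": [0,0,-60],"roll": 0,"jaw": 10},
  {"dp": [0,0,-110],"roll": 0,"jaw": 10},
  {"dp": [0,0,-160],"roll": 0,"jaw": 10},
  {"dp": [0,0,-160],"roll": 0,"jaw": 10},
])

```text
time_s: 5.12
tcp_pos: [0.4627, 0.2419, 0.1877]
eef_rot: [179.6, 0.2, 159.2]
contact_force: [-0.7, -0.0, -1.0]
gripper_width: 0.0236
gripper_force: 30.0
```

Request:
send_rows([
  {"dp": [-25,-48,0],"roll": -0.15,"jaw": 10},
  {"dp": [-51,-97,0],"roll": -0.3,"jaw": 10},
  {"dp": [-77,-146,0],"roll": -0.45,"jaw": 10},
  {"dp": [-103,-195,0],"roll": -0.6,"jaw": 10},
  {"dp": [-129,-244,0],"roll": -0.75,"jaw": 10},
])

```text
time_s: 5.75
tcp_pos: [0.494, -0.0353, 0.1828]
eef_rot: [180.0, -0.1, -157.6]
contact_force: [0.6, 0.0, -0.4]
gripper_width: 0.0238
gripper_force: 30.0
```

Request:
send_rows([
  {"dp": [0,0,0],"roll": -0.13,"jaw": 10},
  {"dp": [0,0,0],"roll": -0.26,"jaw": 10},
  {"dp": [0,0,0],"roll": -0.26,"jaw": 10},
])

```text
time_s: 6.12
tcp_pos: [0.4941, -0.0339, 0.1827]
eef_rot: [180.0, -0.1, -143.1]
contact_force: [0.6, -0.7, -0.5]
gripper_width: 0.0236
gripper_force: 30.0
```

Request:
send_rows([
  {"dp": [18,-31,0],"roll": 0,"jaw": 10},
  {"dp": [36,-63,10],"roll": 0,"jaw": 10},
  {"dp": [36,-63,30],"roll": 0,"jaw": 10},
  {"dp": [36,-63,30],"roll": 0,"jaw": 10},
  {"dp": [36,-63,30],"roll": 0,"jaw": 10},
])

```text
time_s: 6.75
tcp_pos: [0.504, -0.1053, 0.1539]
eef_rot: [-180.0, -0.0, -143.0]
contact_force: [0.0, 0.5, -0.1]
gripper_width: 0.0237
gripper_force: 30.0
```

```bash
python3 - <<'E'
from h import *
from plant import r
s=r.get_state();print(s["tcp_pos"],s["eef_rot"],s["contact_force"])
c=snap("wrist","w3");im=c["image"]
u,v=px(c,s["tcp_pos"])[0];print(u,v,px(c,[.5035,-.1056,.073]))
x0=int(np.clip(u-100,0,440));y0=int(np.clip(v-75,0,250));print(x0,y0)
cv2.imwrite("pics/w3c.png",cv2.resize(im[y0:y0+150,x0:x0+200],None,fx=4,fy=4,interpolation=2))
E
```

```text
[ 0.50397309 -0.10525131  0.15391481] [-1.79987710e+02 -4.89139148e-03 -1.43025608e+02] [ 0.04264915  0.47870563 -0.08651333]
322.97618349676554 255.1493704211232 [[323.37136895 209.00853875]]
222 180
```

View pics/w3c.png

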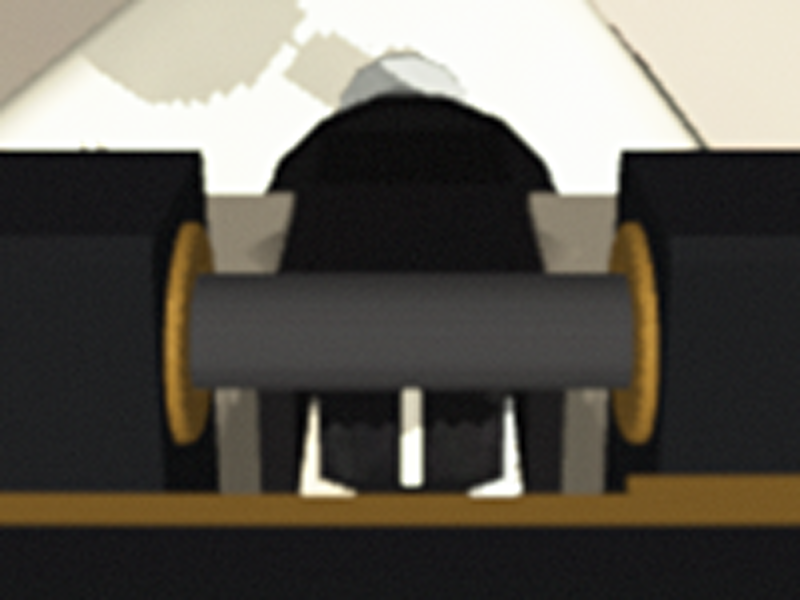

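The knob is held straight: white line at crop x 411, skirt's near edge at (410,93), nut visible behind it. I'll compute its offset in the hand from that skirt edge.

```bash
python3 - <<'E'
from h import *
c=load("w3");tx=np.array([-.799,-.602]);
for z in(.130,.138):
    for uv in((222+410/4,180+93/4),): print(z,onz(c,uv,z)[:2]-.023*tx)
m=onz(c,(222+405/4,180+52/4),.073)[:2]-.013*tx;print("nut",m)
E
```

```text
0.13 [ 0.50522855 -0.1032699 ]
0.138 [ 0.5034765 -0.1045982]
nut [ 0.50388339 -0.10539276]
```

Request:
send_rows([
  {"dp": [1.2,0,10],"roll": 0,"jaw": 10},
  {"dp": [1.2,0,22],"roll": 0,"jaw": 10},
  {"dp": [1.2,0,30],"roll": 0,"jaw": 10},
  {"dp": [1.2,0,30],"roll": 0,"jaw": 10},
])

```text
time_s: 7.3
tcp_pos: [0.5022, -0.1064, 0.1226]
eef_rot: [179.9, -0.1, -143.0]
contact_force: [0.5, 0.2, -0.9]
gripper_width: 0.0239
gripper_force: 30.0
```

Request:
send_rows([
  {"dp": [0,0,1.5],"roll": 0,"jaw": 10},
  {"dp": [0,0,3],"roll": 0,"jaw": 10},
  {"dp": [0,0,4.5],"roll": 0,"jaw": 10},
  {"dp": [0,0,5.5],"roll": 0,"jaw": 10},
  {"dp": [0,0,6],"roll": 0,"jaw": 10},
])

```text
time_s: 7.92
tcp_pos: [0.5028, -0.1063, 0.1175]
eef_rot: [-180.0, 0.0, -143.0]
contact_force: [-0.8, 0.9, -0.8]
gripper_width: 0.0235
gripper_force: 30.0
```

Request:
send_rows([
  {"dp": [0,0,0.4],"roll": 0,"jaw": 10},
  {"dp": [0,0,0.8],"roll": 0,"jaw": 10},
  {"dp": [0,0,0.8],"roll": 0,"jaw": 10},
])

```text
time_s: 8.3
tcp_pos: [0.5029, -0.1063, 0.1168]
eef_rot: [-180.0, 0.0, -143.0]
contact_force: [0.6, 0.1, 0.7]
gripper_width: 0.0239
gripper_force: 30.0
```

Request:
send_rows([
  {"dp": [0,0,0.4],"roll": 0,"jaw": 10},
  {"dp": [0,0,0.8],"roll": 0,"jaw": 10},
  {"dp": [0,0,0.8],"roll": 0,"jaw": 10},
])

```text
time_s: 8.68
tcp_pos: [0.5031, -0.1064, 0.1161]
eef_rot: [-180.0, 0.0, -143.0]
contact_force: [1.0, -1.6, 0.9]
gripper_width: 0.024
gripper_force: 30.0
```

Request:
send_rows([
  {"dp": [0,0,0.3],"roll": 0,"jaw": 10},
  {"dp": [0,0,0.6],"roll": 0,"jaw": 10},
  {"dp": [0,0,0.6],"roll": 0,"jaw": 10},
])

```text
time_s: 9.05
tcp_pos: [0.503, -0.1065, 0.1155]
eef_rot: [-180.0, 0.0, -143.0]
contact_force: [2.2, -2.5, 1.1]
gripper_width: 0.024
gripper_force: 30.0
```

Request:
send_rows([
  {"dp": [0,-0.4,0.3],"roll": 0,"jaw": 10},
  {"dp": [0,-0.5,0.6],"roll": 0,"jaw": 10},
  {"dp": [0,-0.5,0.6],"roll": 0,"jaw": 10},
])

```text
time_s: 9.43
tcp_pos: [0.5031, -0.1067, 0.1147]
eef_rot: [180.0, 0.0, -143.0]
contact_force: [1.6, -2.1, 1.2]
gripper_width: 0.0238
gripper_force: 30.0
```

Request:
send_rows([
  {"dp": [0,0,0.4],"roll": 0,"jaw": 10},
  {"dp": [0,0,0.8],"roll": 0,"jaw": 10},
  {"dp": [0,0,0.8],"roll": 0,"jaw": 10},
])

```text
time_s: 9.8
tcp_pos: [0.5032, -0.1067, 0.114]
eef_rot: [-180.0, 0.0, -143.0]
contact_force: [1.0, -2.4, 1.7]
gripper_width: 0.024
gripper_force: 30.0
```

It is going in: the underside is about 3 mm below the shaft top with little axial force. I'll continue and relieve the side force.

Request:
send_rows([
  {"dp": [-0.2,-0.4,0.5],"roll": 0,"jaw": 10},
  {"dp": [-0.2,-0.5,1],"roll": 0,"jaw": 10},
  {"dp": [-0.2,-0.5,1.5],"roll": 0,"jaw": 10},
  {"dp": [-0.2,-0.5,1.5],"roll": 0,"jaw": 10},
])

```text
time_s: 10.3
tcp_pos: [0.5034, -0.107, 0.1123]
eef_rot: [180.0, -0.0, -143.0]
contact_force: [0.9, -1.0, 0.4]
gripper_width: 0.0239
gripper_force: 30.0
```

Request:
send_rows([
  {"dp": [0,0,0.5],"roll": 0,"jaw": 10},
  {"dp": [0,0,1],"roll": 0,"jaw": 10},
  {"dp": [0,0,1.5],"roll": 0,"jaw": 10},
  {"dp": [0,0,1.5],"roll": 0,"jaw": 10},
])

```text
time_s: 10.8
tcp_pos: [0.5036, -0.107, 0.1109]
eef_rot: [-180.0, 0.0, -143.0]
contact_force: [-0.2, -0.3, 1.2]
gripper_width: 0.0237
gripper_force: 30.0
```

Request:
send_rows([
  {"dp": [0,0,0.5],"roll": 0,"jaw": 10},
  {"dp": [0,0,1],"roll": 0,"jaw": 10},
  {"dp": [0,0,1.5],"roll": 0,"jaw": 10},
  {"dp": [0,0,1.5],"roll": 0,"jaw": 10},
])

```text
time_s: 11.3
tcp_pos: [0.5036, -0.107, 0.1095]
eef_rot: [180.0, -0.0, -143.0]
contact_force: [-0.3, -0.6, 2.8]
gripper_width: 0.0239
gripper_force: 30.0
```

Request:
send_rows([
  {"dp": [0,0,0.5],"roll": 0,"jaw": 10},
  {"dp": [0,0,1],"roll": 0,"jaw": 10},
  {"dp": [0,0,1],"roll": 0,"jaw": 10},
])

```text
time_s: 11.68
tcp_pos: [0.5036, -0.1071, 0.1087]
eef_rot: [-180.0, 0.0, -143.0]
contact_force: [-0.9, -1.3, 5.2]
gripper_width: 0.0241
gripper_force: 30.0
```

Request:
send_rows([
  {"dp": [0,0,0.5],"roll": 0,"jaw": 10},
  {"dp": [0,0,1],"roll": 0,"jaw": 10},
  {"dp": [0,0,1],"roll": 0,"jaw": 10},
])

```text
time_s: 12.05
tcp_pos: [0.5038, -0.1072, 0.108]
eef_rot: [-180.0, 0.0, -143.0]
contact_force: [-1.9, -0.2, 8.5]
gripper_width: 0.024
gripper_force: 30.0
```

Request:
send_rows([
  {"dp": [0,0,0.5],"roll": 0,"jaw": 10},
  {"dp": [0,0,1],"roll": 0,"jaw": 10},
  {"dp": [0,0,1],"roll": 0,"jaw": 10},
])

```text
time_s: 12.42
tcp_pos: [0.5038, -0.1072, 0.1069]
eef_rot: [-180.0, 0.0, -143.0]
contact_force: [-1.1, -0.5, 6.9]
gripper_width: 0.0238
gripper_force: 30.0
```

Request:
send_rows([
  {"dp": [0,0,0.5],"roll": 0,"jaw": 10},
  {"dp": [0,0,1],"roll": 0,"jaw": 10},
  {"dp": [0,0,1],"roll": 0,"jaw": 10},
])

```text
time_s: 12.8
tcp_pos: [0.5038, -0.1072, 0.1059]
eef_rot: [-180.0, 0.0, -143.0]
contact_force: [-0.4, -1.2, 6.0]
gripper_width: 0.0238
gripper_force: 30.0
```

Request:
send_rows([
  {"dp": [0,0,0.5],"roll": 0,"jaw": 10},
  {"dp": [0,0,1],"roll": 0,"jaw": 10},
  {"dp": [0,0,1],"roll": 0,"jaw": 10},
])

```text
time_s: 13.18
tcp_pos: [0.5037, -0.1071, 0.1047]
eef_rot: [-180.0, 0.0, -143.0]
contact_force: [-0.5, -0.6, 4.9]
gripper_width: 0.024
gripper_force: 30.0
```

Request:
send_rows([
  {"dp": [0,0,0.5],"roll": 0,"jaw": 10},
  {"dp": [0,0,1],"roll": 0,"jaw": 10},
  {"dp": [0,0,1],"roll": 0,"jaw": 10},
])

```text
time_s: 13.55
tcp_pos: [0.5037, -0.1071, 0.1037]
eef_rot: [-180.0, 0.0, -143.0]
contact_force: [-0.7, -1.8, 6.3]
gripper_width: 0.024
gripper_force: 30.0
```

Request:
send_rows([
  {"dp": [0,0,0.5],"roll": 0,"jaw": 10},
  {"dp": [0,0,1],"roll": 0,"jaw": 10},
  {"dp": [0,0,1.5],"roll": 0,"jaw": 10},
  {"dp": [0,0,2],"roll": 0,"jaw": 10},
  {"dp": [0,0,2],"roll": 0,"jaw": 10},
])

```text
time_s: 14.18
tcp_pos: [0.5037, -0.1071, 0.1017]
eef_rot: [-180.0, 0.0, -143.0]
contact_force: [-0.3, -1.0, 4.8]
gripper_width: 0.0238
gripper_force: 30.0
```

Request:
send_rows([
  {"dp": [0,0,0.5],"roll": 0,"jaw": 10},
  {"dp": [0,0,1],"roll": 0,"jaw": 10},
  {"dp": [0,0,1.5],"roll": 0,"jaw": 10},
  {"dp": [0,0,2],"roll": 0,"jaw": 10},
  {"dp": [0,0,2],"roll": 0,"jaw": 10},
])

```text
time_s: 14.8
tcp_pos: [0.5036, -0.107, 0.0993]
eef_rot: [180.0, -0.0, -143.0]
contact_force: [1.4, -2.0, 0.4]
gripper_width: 0.0239
gripper_force: 30.0
```

Request:
send_rows([
  {"dp": [0,0,0.5],"roll": 0,"jaw": 10},
  {"dp": [0,0,1],"roll": 0,"jaw": 10},
  {"dp": [0,0,1],"roll": 0,"jaw": 10},
])

```text
time_s: 15.18
tcp_pos: [0.5035, -0.107, 0.0983]
eef_rot: [180.0, -0.0, -143.0]
contact_force: [0.6, -2.5, 1.4]
gripper_width: 0.0241
gripper_force: 30.0
```

Past the ball. Next is the seat.

Request:
send_rows([
  {"dp": [0,0,0.4],"roll": 0,"jaw": 10},
  {"dp": [0,0,0.8],"roll": 0,"jaw": 10},
  {"dp": [0,0,0.8],"roll": 0,"jaw": 10},
])

```text
time_s: 15.55
tcp_pos: [0.5035, -0.107, 0.0976]
eef_rot: [180.0, -0.0, -143.0]
contact_force: [0.5, -1.3, 2.5]
gripper_width: 0.0239
gripper_force: 30.0
```

Request:
send_rows([
  {"dp": [0,0,0.4],"roll": 0,"jaw": 10},
  {"dp": [0,0,0.8],"roll": 0,"jaw": 10},
  {"dp": [0,0,0.8],"roll": 0,"jaw": 10},
])

```text
time_s: 15.92
tcp_pos: [0.5035, -0.107, 0.097]
eef_rot: [180.0, -0.0, -143.0]
contact_force: [-1.4, -1.8, 6.1]
gripper_width: 0.0238
gripper_force: 30.0
```

Request:
send_rows([
  {"dp": [0,0,0.4],"roll": 0,"jaw": 10},
  {"dp": [0,0,0.8],"roll": 0,"jaw": 10},
  {"dp": [0,0,0.8],"roll": 0,"jaw": 10},
])

```text
time_s: 16.3
tcp_pos: [0.5035, -0.107, 0.097]
eef_rot: [-180.0, 0.0, -143.0]
contact_force: [-4.1, 0.7, 13.6]
gripper_width: 0.0238
gripper_force: 30.0
```

Request:
send_rows([
  {"dp": [0,0,0.4],"roll": 0,"jaw": 10},
  {"dp": [0,0,0.8],"roll": 0,"jaw": 10},
  {"dp": [0,0,0.8],"roll": 0,"jaw": 10},
])

```text
time_s: 16.68
tcp_pos: [0.5035, -0.107, 0.097]
eef_rot: [-180.0, 0.0, -143.0]
contact_force: [-6.8, 1.3, 21.6]
gripper_width: 0.0236
gripper_force: 30.0
```

It is seated hard at TCP z 0.097, as predicted. I'll relax the push and turn it clockwise 52°.

Request:
send_rows([
  {"dp": [0,0,-1.8],"roll": 0,"jaw": 10},
  {"dp": [0,0,-1.8],"roll": 0.15,"jaw": 10},
  {"dp": [0,0.1,-1.8],"roll": 0.3,"jaw": 10},
  {"dp": [0,0.1,-1.8],"roll": 0.45,"jaw": 10},
  {"dp": [0,0.2,-1.8],"roll": 0.6,"jaw": 10},
])

```text
time_s: 17.3
tcp_pos: [0.5034, -0.1064, 0.0971]
eef_rot: [180.0, 0.0, -177.7]
contact_force: [-1.9, 1.6, 6.2]
gripper_width: 0.024
gripper_force: 30.0
```

Request:
send_rows([
  {"dp": [0,0,0],"roll": 0.15,"jaw": 10},
  {"dp": [0,0,0],"roll": 0.31,"jaw": 10},
  {"dp": [0,0,0],"roll": 0.31,"jaw": 10},
  {"dp": [0,0,0],"roll": 0.31,"jaw": 10},
])

```text
time_s: 17.8
tcp_pos: [0.5035, -0.106, 0.0971]
eef_rot: [179.9, -0.0, 164.9]
contact_force: [-1.8, 4.1, 6.7]
gripper_width: 0.0238
gripper_force: 30.0
```

Request:
send_rows([
  {"dp": [0,0,-0.5],"roll": 0,"jaw": 10},
  {"dp": [0,0,-0.5],"roll": 0,"jaw": 50},
  {"dp": [0,0,-0.5],"roll": 0,"jaw": 50},
  {"dp": [0,0,-0.5],"roll": 0,"jaw": 50},
  {"dp": [0,0,-0.5],"roll": 0,"jaw": 50},
])

```text
time_s: 18.42
tcp_pos: [0.5034, -0.107, 0.0975]
eef_rot: [-180.0, -0.0, 164.9]
contact_force: [-0.8, -0.1, -0.4]
gripper_width: 0.0436
gripper_force: 0.0
```

Request:
send_rows([
  {"dp": [0,0,-15],"roll": 0,"jaw": 50},
  {"dp": [0,0,-40],"roll": 0,"jaw": 50},
  {"dp": [0,0,-75],"roll": 0,"jaw": 50},
  {"dp": [0,0,-75],"roll": 0,"jaw": 50},
  {"dp": [0,0,-75],"roll": 0,"jaw": 50},
])

```text
time_s: 19.05
tcp_pos: [0.5034, -0.1068, 0.1731]
eef_rot: [180.0, 0.0, 164.9]
contact_force: [-0.0, 0.6, -0.0]
gripper_width: 0.0438
gripper_force: 0.0
```

```bash
python3 - <<'E'
from h import *
from plant import r
s=r.get_state();print(s["tcp_pos"],s["eef_rot"],s["contact_force"],s["gripper_width"])
c=snap("wrist","w4");im=c["image"]
u,v=px(c,[.5035,-.1056,.103])[0];print(u,v)
x0=int(np.clip(u-100,0,440));y0=int(np.clip(v-75,0,250));print(x0,y0)
cv2.imwrite("pics/w4c.png",cv2.resize(im[y0:y0+150,x0:x0+200],None,fx=4,fy=4,interpolation=2))
E
```

```text
[ 0.50337216 -0.10680957  0.17313754] [1.79966480e+02 4.75660587e-02 1.64852425e+02] [-0.0187366   0.60420638 -0.01744476] 0.04376712854980822
325.25959774630525 214.56507705138725
225 139
```

View pics/w4c.png

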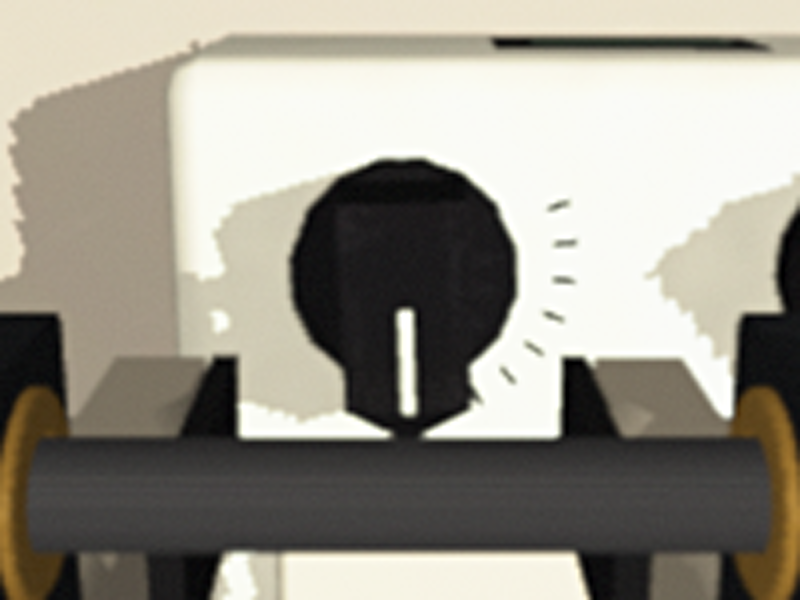

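The knob sits on the shaft. Its pointer line, from crop (404,310) to (408,412), is square to the stirrer's front edge to within about 2°, so it faces the rib. The gripper is clear of it, so I hand in.

```bash
python3 -c "
from plant import r
print(r.close_job())"
```

```text
the job is handed in; nothing more can be done
None
```

The knob is seated on the D-shaft and turned clockwise until its pointer faces the index rib (within about 2° in the last picture), then released. The job is handed in at about 19 s; the highest push measured was about 22 N, and no verdict came back.

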